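# Pack hat-shaped housings alternately in a cradle

### The job

Pack the cradle with a tight row of three hat-shaped housings standing alternately crown up and crown down: one housing already stands at one end of the cradle, so add the right two of the three on the bench. Turn none over; at the end all three must stand flat on the bench between the rails, in line with the cradle, with their flanges overlapping. Leave the fourth housing standing where it is, and do not disturb the caliper, the micrometer or the marker.

Things in the scene. Friction and masses are not known exactly. Their poses are not given: they have to be found in the camera images.
- housing_a: hat-shaped aluminium housing, 55 mm tall, under 0.45 kg: oblong flange 62 (x) x 104 (y) x 10 mm, hollow round crown 52 mm across, 45 mm long. Stands crown up: flange on the bench, crown at heights 10-55 mm, held across the crown. Origin: centre of underside. It or housing_b starts in the cradle.
- housing_b: hat-shaped aluminium housing, 55 mm tall, under 0.45 kg: oblong flange 62 (x) x 104 (y) x 10 mm, hollow round crown 52 mm across, 45 mm long. Stands crown down: flange on top at heights 45-55 mm, held across its 62 mm width. Origin: centre of underside. It or housing_a starts in the cradle.
- housing_c: hat-shaped aluminium housing, 55 mm tall, under 0.45 kg: oblong flange 62 (x) x 104 (y) x 10 mm, hollow round crown 52 mm across, 45 mm long. Stands crown up: flange on the bench, crown at heights 10-55 mm, held across the crown. Origin: centre of underside.
- housing_d: hat-shaped aluminium housing, 55 mm tall, under 0.45 kg: oblong flange 62 (x) x 104 (y) x 10 mm, hollow round crown 52 mm across, 45 mm long. Stands crown down: flange on top at heights 45-55 mm, held across its 62 mm width. Origin: centre of underside.
- cradle: dark steel packing cradle fixed to the worktop, without a floor: housings stand on the worktop, z = 0. Inside 70 mm (x) by 274 mm (y, the row's direction, along which the housings' y axes lie too); side rails 6 mm thick, 15 mm high; end plates 6 mm thick, 58 mm high. Origin: centre of its inside at worktop height. The first housing stands at its y = +81 to +85 mm.
- row_mid (a point): middle of the cradle at worktop height: centre of the row's middle housing. Neighbours of opposite kind need 78 mm between centres (low flange beside the other's crown, under its high flange); of the same kind 104 mm, and then three do not fit.
- row_end (a point): place of the housing at the free end, 82 mm from row_mid, at worktop height. A crown-up housing cannot be lowered where a crown-down one stands over its flange: lower it farther along and slide it under, or take the crown-down one out first. A crown-down one can be lowered between crown-up ones.
- caliper: slide caliper, 72 x 235 x 15 mm, lying on the worktop; bystander; origin at the centre of its underside
- micrometer: outside micrometer, 49 x 131 x 19 mm, lying; bystander; origin at the centre of its underside
- marker_black: paint marker, 14 x 136 x 15 mm, lying; bystander; origin at the centre of its underside
Not all that is in view belongs to the job. What is shaped like the housing_c but yellow is not meant.

How it is judged:
At the end, for the whole second after the job is handed in: Up-down-up or down-up-down in the cradle: middle one within 20 mm of the middle, outer two within 91 mm and over 150 mm apart, all within 13 mm of the centre line, less than 4 mm off the bench, tilt < 0.06 rad, in line within 0.2 rad, at rest. Spare upright, moved < 30 mm ((((x of housing_a in the frame of cradle between -0.013 and 0.013 m and y of housing_a in the frame of cradle between -0.091 and 0.091 m and height (world z) of housing_a below 0.004 m and angle between housing_a's own z axis and vertical below 0.06 rad and angle between the y axis of housing_a and the y axis of cradle, either way round below 0.2 rad and linear speed of housing_a below 0.02 m/s) and (x of housing_c in the frame of cradle between -0.013 and 0.013 m and y of housing_c in the frame of cradle between -0.091 and 0.091 m and height (world z) of housing_c below 0.004 m and angle between housing_c's own z axis and vertical below 0.06 rad and angle between the y axis of housing_c and the y axis of cradle, either way round below 0.2 rad and linear speed of housing_c below 0.02 m/s) and (x of housing_b in the frame of cradle between -0.013 and 0.013 m and y of housing_b in the frame of cradle between -0.02 and 0.02 m and height (world z) of housing_b below 0.004 m and angle between housing_b's own z axis and vertical below 0.06 rad and angle between the y axis of housing_b and the y axis of cradle, either way round below 0.2 rad and linear speed of housing_b below 0.02 m/s) and horizontal distance between housing_a and housing_c above 0.15 m and distance of housing_d from where it was at the start of the episode below 0.03 m and angle between housing_d's own z axis and vertical below 0.06 rad) or ((x of housing_a in the frame of cradle between -0.013 and 0.013 m and y of housing_a in the frame of cradle between -0.091 and 0.091 m and height (world z) of housing_a below 0.004 m and angle between housing_a's own z axis and vertical below 0.06 rad and angle between the y axis of housing_a and the y axis of cradle, either way round below 0.2 rad and linear speed of housing_a below 0.02 m/s) and (x of housing_c in the frame of cradle between -0.013 and 0.013 m and y of housing_c in the frame of cradle between -0.091 and 0.091 m and height (world z) of housing_c below 0.004 m and angle between housing_c's own z axis and vertical below 0.06 rad and angle between the y axis of housing_c and the y axis of cradle, either way round below 0.2 rad and linear speed of housing_c below 0.02 m/s) and (x of housing_d in the frame of cradle between -0.013 and 0.013 m and y of housing_d in the frame of cradle between -0.02 and 0.02 m and height (world z) of housing_d below 0.004 m and angle between housing_d's own z axis and vertical below 0.06 rad and angle between the y axis of housing_d and the y axis of cradle, either way round below 0.2 rad and linear speed of housing_d below 0.02 m/s) and horizontal distance between housing_a and housing_c above 0.15 m and distance of housing_b from where it was at the start of the episode below 0.03 m and angle between housing_b's own z axis and vertical below 0.06 rad) or ((x of housing_b in the frame of cradle between -0.013 and 0.013 m and y of housing_b in the frame of cradle between -0.091 and 0.091 m and height (world z) of housing_b below 0.004 m and angle between housing_b's own z axis and vertical below 0.06 rad and angle between the y axis of housing_b and the y axis of cradle, either way round below 0.2 rad and linear speed of housing_b below 0.02 m/s) and (x of housing_d in the frame of cradle between -0.013 and 0.013 m and y of housing_d in the frame of cradle between -0.091 and 0.091 m and height (world z) of housing_d below 0.004 m and angle between housing_d's own z axis and vertical below 0.06 rad and angle between the y axis of housing_d and the y axis of cradle, either way round below 0.2 rad and linear speed of housing_d below 0.02 m/s) and (x of housing_a in the frame of cradle between -0.013 and 0.013 m and y of housing_a in the frame of cradle between -0.02 and 0.02 m and height (world z) of housing_a below 0.004 m and angle between housing_a's own z axis and vertical below 0.06 rad and angle between the y axis of housing_a and the y axis of cradle, either way round below 0.2 rad and linear speed of housing_a below 0.02 m/s) and horizontal distance between housing_b and housing_d above 0.15 m and distance of housing_c from where it was at the start of the episode below 0.03 m and angle between housing_c's own z axis and vertical below 0.06 rad) or ((x of housing_b in the frame of cradle between -0.013 and 0.013 m and y of housing_b in the frame of cradle between -0.091 and 0.091 m and height (world z) of housing_b below 0.004 m and angle between housing_b's own z axis and vertical below 0.06 rad and angle between the y axis of housing_b and the y axis of cradle, either way round below 0.2 rad and linear speed of housing_b below 0.02 m/s) and (x of housing_d in the frame of cradle between -0.013 and 0.013 m and y of housing_d in the frame of cradle between -0.091 and 0.091 m and height (world z) of housing_d below 0.004 m and angle between housing_d's own z axis and vertical below 0.06 rad and angle between the y axis of housing_d and the y axis of cradle, either way round below 0.2 rad and linear speed of housing_d below 0.02 m/s) and (x of housing_c in the frame of cradle between -0.013 and 0.013 m and y of housing_c in the frame of cradle between -0.02 and 0.02 m and height (world z) of housing_c below 0.004 m and angle between housing_c's own z axis and vertical below 0.06 rad and angle between the y axis of housing_c and the y axis of cradle, either way round below 0.2 rad and linear speed of housing_c below 0.02 m/s) and horizontal distance between housing_b and housing_d above 0.15 m and distance of housing_a from where it was at the start of the episode below 0.03 m and angle between housing_a's own z axis and vertical below 0.06 rad))); the robot touches nothing.
It fails at once if a bystander (caliper) is moved by more than 20 mm (distance of caliper from where it was at the start of the episode above 0.02 m).
It fails at once if a bystander (micrometer) is moved by more than 20 mm (distance of micrometer from where it was at the start of the episode above 0.02 m).
It fails at once if a bystander (marker black) is moved by more than 20 mm (distance of marker_black from where it was at the start of the episode above 0.02 m).
It also fails if it takes over 58 s, if anything falls off the work surface, if the arm or the gripper's body presses on something with over 40 N, if the wrist force passes 120 N, or if a joint passes its speed limit or range.

### The arm

A 6-joint arm with a two-finger parallel gripper is mounted at the origin on a cart in front of the work surface, level with it; the furniture and walls round the work are solid. World frame = base frame: x ahead of the robot, y to its left, z up, the work surface at z = 0. Lengths are in m, angles in rad, forces in N, time in s.
With the tool pointing down it reaches from about 0.3 to 0.775 m from the base axis. Payload 14.6 kg.
Tool frame: the origin (TCP) lies on the centre line of the jaws, within the pads' length; the fingertips stand 19 mm ahead of it and the grasp point (between the pads) is the TCP; z points along the fingers, y is the direction in which the jaws open and shut (so a half turn about z gives the same grasp; the last joint's range is limited). The gripper opens to 94 mm and grips with 3 to 60 N. Pads are 16 mm wide; open, the fingers measure 119 mm over their backs; the gripper's body (75 mm by 177 mm) begins 78 mm behind the grasp point.
Start: joints at [-0.067, 0.3, 1.521, -0, 1.321, -0.067], TCP at [0.55, -0, 0.224] pointing down, gripper open.
Joint ranges: [-3.03, 3.03], [-0.79, 2.21], [0.23, 2.52], [-1.04, 4.18], [0, 3.07], [-2.55, 2.55]. Speed limits (rad/s): [2.22, 2.22, 2.57, 3.14, 3.14, 3.14].

### API

Orientations are given as [roll, pitch, yaw] about the fixed x, y, z axes, in that order (R = Rz(yaw) Ry(pitch) Rx(roll)).
In Python, from station import ctrl gives the robot as it stands. The module is installed in compiled form; this text tells all that it offers.
- The arm moves only by the shell command python3 -m creep 'ROWS' [FORCE]. ROWS is a JSON object of lists of equal length, an entry for each row: "translation": the shift along the world's x, y, z in mm, a list of three; "yaw": the turn about the world's z in rad; "gripper": the closure in counts, from 0 (fully open) to 255 (shut). A call has 1 to 5 rows; each row is the pose to reach, as a shift and turn from the pose measured when the call began; what a row does not reach only later rows make up. A row lasts 1/12 s, in which the tool goes at most 41.7 mm and 7.16 degrees, less where a joint would pass 70% of its speed; a pose out of reach is approached as far as the arm can. A call with a gripper value outside its range is refused whole. The fingers move at their own pace and stop on an object; FORCE is the grip in N (left out, the last holds). Time passes only in rows, so rows that repeat a pose let the fingers close. It gives the time, the measured TCP pose, the force and the opening at its end, in the units of the state.
- ctrl.get_obs(): the state, without advancing time (a new reading comes with each control period).
- ctrl.camera(name): name is "scene" or "side" or "wrist"; returns a dict with "pixels" (420x560x3 uint8, red, green, blue), "depth" (420x560 float32, m along the optical axis (not along the pixel's ray), 0 where there is no reading), "fx", "fy", "cx", "cy" (pixels), "R" (3x3) and "t" (3): a world point X has camera coordinates R X + t; the wrist camera has in their place "tool_from_camera" (4x4, takes a point from camera to tool coordinates, whose origin is the TCP and whose axes are the flange's). Camera axes: x right, y down, z forward; pixel columns grow to the right and rows downward; lengths in m; the calibration is good to about 2 mm. A picture is of the moment at which its call begins: read the wrist's pose just before it.
- ctrl.hand_in(): hands the job in, once; it reports no verdict.
The state is a dict: "time_s": time; "qpos": joint angles; "joint_vel": joint speeds; "tau": joint torques, N m; "ee_pos": TCP position; "eef_rot": TCP orientation; "force": force on the tool from outside, world axes, zero at the start; "moment": the same for the moment, N m; "grip_width": finger opening in m.
Only numpy, scipy, OpenCV 4.12 (cv2) and the standard library are available. Lean on these libraries where they do the work, as an engineer would, in place of code of your own. Each camera call takes 0.05 s, during which the arm holds its last target. There are 200 camera calls.

## Working session

There is one attempt and no reset: what is moved stays moved. The work goes in short steps, Python scripts to look and compute and a shell command to move; the robot and the scene stay as the last step left them, time stands still between calls to the robot, and variables do not carry over. Pictures are saved under pics/ and viewed, about 8 in all and at most 12, crops included, and the job is handed in when it is done.

```bash
mkdir -p pics; cat > h.py <<'E'
import numpy as np, cv2
from station import ctrl
def grab(n):
    o=ctrl.get_obs(); c=ctrl.camera(n); return o,c
def cloud(c,o=None):
    d=c["depth"].astype(float); v,u=np.mgrid[:420,:560]
    P=np.stack([(u-c["cx"])/c["fx"]*d,(v-c["cy"])/c["fy"]*d,d],-1)
    if "R" in c: W=(P-np.array(c["t"]))@np.array(c["R"])
    else:
        from scipy.spatial.transform import Rotation as Ro
        T=np.array(c["tool_from_camera"]); r=np.array(o["eef_rot"])
        Rm=Ro.from_euler('xyz',r).as_matrix() if r.size==3 else r.reshape(3,3)
        W=(P@T[:3,:3].T+T[:3,3])@Rm.T+np.array(o["ee_pos"])
    W[d==0]=np.nan; return W
E
python3 - <<'E'
from h import *
o,c=grab("scene"); print(o); cv2.imwrite("pics/s0.png",c["pixels"][...,::-1]); np.savez("s0.npz",**c)
o,c=grab("side"); cv2.imwrite("pics/d0.png",c["pixels"][...,::-1]); np.savez("d0.npz",**c)
for n in("s0","d0"):
    c=np.load(n+".npz"); print(n,-c["R"].T@c["t"],c["R"][2])
E
```

```text
{'time_s': 0.0, 'qpos': array([-6.66227710e-02,  3.00475314e-01,  1.52158499e+00,  3.40172680e-05,
        1.32069655e+00, -6.66495287e-02]), 'joint_vel': array([-0.00078552,  0.00048874, -0.00116055, -0.00335761,  0.00149164,
        0.00119826]), 'tau': array([-1.53750298e-03, -5.31805658e+01, -3.52735734e+01,  7.07558286e-02,
        2.43994006e-02, -4.79655944e-05]), 'ee_pos': array([5.49758672e-01, 8.95637792e-06, 2.23882355e-01]), 'eef_rot': array([-3.14043324e+00, -1.10411464e-04,  1.57081458e+00]), 'force': array([ 0.33803   , -0.00650882, -0.78284633]), 'moment': array([ 0.0255327 ,  0.01552885, -0.03881581]), 'grip_width': 0.0941234466031457}
s0 [-0.13735969 -1.04140623  0.65957437] [ 0.49825195  0.75419034 -0.42771712]
d0 [-7.61018713e-04  1.50611045e+00  6.32206499e-01] [ 0.35295174 -0.86623859 -0.35363226]
```

View pics/s0.png

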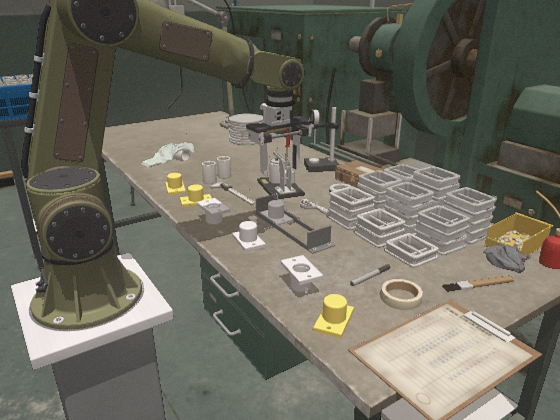

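View pics/d0.png

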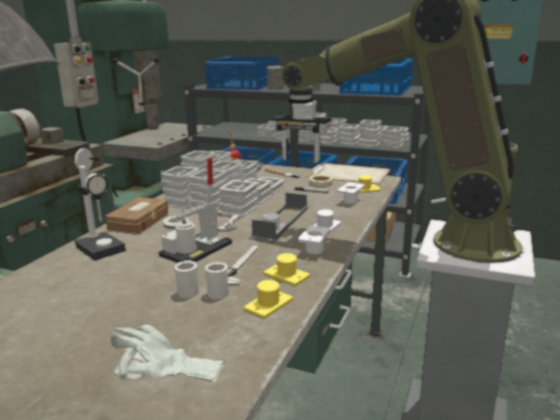

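The scene view shows housing_a (crown up) in the cradle at about (276,210), and the crown-up spare (c) at (248,232). There are two crown-down housings, at (210,208) and (302,270). So the row is up-down-up: c goes to the free end first, then a crown-down one into the middle.

```bash
python3 - <<'E'
from h import *
o,c=grab("wrist"); cv2.imwrite("pics/w0.png",c["pixels"][...,::-1]); np.savez("w0.npz",**c)
print(c["tool_from_camera"])
s=np.load("s0.npz"); W=cloud(s)
for u,v in[(248,225),(210,206),(302,268),(276,205),(258,200),(318,238),(312,205),(235,190),(370,275)]: print(u,v,W[v,u].round(3))
E
```

```text
[[-5.22821839e-04 -9.59019347e-01 -2.83340111e-01  8.24780415e-02]
 [ 9.99999863e-01 -5.00237322e-04 -1.52059296e-04 -7.18235929e-04]
 [ 4.09050873e-06 -2.83340152e-01  9.59019478e-01 -1.59509011e-01]
 [ 0.00000000e+00  0.00000000e+00  0.00000000e+00  1.00000000e+00]]
248 225 [0.454 0.022 0.056]
210 206 [0.434 0.231 0.043]
302 268 [ 0.46  -0.233  0.042]
276 205 [0.597 0.096 0.056]
258 200 [0.575 0.168 0.052]
318 238 [ 0.604 -0.11   0.029]
312 205 [0.75  0.111 0.013]
235 190 [0.602 0.376 0.01 ]
370 275 [ 0.612 -0.316  0.013]
```

View pics/w0.png

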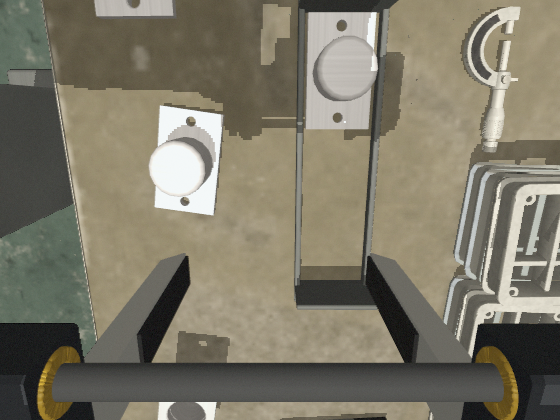

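The wrist view looks straight down (image right = +x, up = +y). It shows c at (180,165), a in the cradle at (345,70), the cradle's free end at (335,290), crown-down housings at (135,0) and (190,410), and the micrometer at (495,80).

```bash
cat >> h.py <<'E'
def rect(W,m):
    p=W[m][:,:2]; r=cv2.minAreaRect((p*1000).astype(np.float32)); return np.round(r[0],1),np.round(r[1],1),round(r[2],1)
def comps(W,m,mn=150):
    n,l,s,ce=cv2.connectedComponentsWithStats(m.astype(np.uint8))
    for i in range(1,n):
        if s[i,4]>mn: print("  px",ce[i].round(),s[i,4],"rect",*rect(W,l==i),"mean",np.nanmean(W[l==i],0).round(4), "medz",np.nanmedian(W[l==i][:,2]).round(4))
E
python3 - <<'E'
from h import *
c=dict(np.load("w0.npz")); o=ctrl.get_obs(); W=cloud(c,o)
z=W[...,2]; x=W[...,0]; y=W[...,1]
for lo,hi in((.004,.013),(.012,.018),(.040,.050),(.050,.062)):
    print(lo,hi); m=(z>lo)&(z<hi)&(x<.69)&(x>.35)&(y>-.13); comps(W,m)
print("bench z",np.nanmedian(z[150:250,310:350]))
# outlier robust rails
for row in(160,190,220,250): 
    r=[(u,x[row,u].round(4),z[row,u].round(4)) for u in range(290,384) if z[row,u]>.011]; print(row,r[0],r[len(r)//2-1],r[len(r)//2],r[-1])
s=np.load("s0.npz"); W=cloud(s);z=W[...,2];x=W[...,0];y=W[...,1]
print("scene"); m=(z>.035)&(z<.062)&(x>.38)&(x<.53)&(y>-.3)&(y<.3); comps(W,m,60)
E
```

```text
0.004 0.013
  px [337.  66.] 4642 rect [609.8 115.1] [ 73.5 105.4] 0.0 mean [0.6057 0.1183 0.0093] medz 0.0094
  px [357. 209.] 713 rect [640.5  -6.6] [232.2  69.1] 71.8 mean [ 0.6322 -0.0253  0.0087] medz 0.0086
  px [192. 155.] 3480 rect [457.2  28.5] [104.2  62.7] 81.7 mean [0.4624 0.0353 0.0093] medz 0.0093
0.012 0.018
  px [337. 139.] 3596 rect [608.8  30. ] [275.8  82.2] 90.0 mean [0.608  0.0465 0.0142] medz 0.0142
0.04 0.05
  px [147.  16.] 157 rect [435.3 153.4] [63.1 12.4] 11.7 mean [0.442  0.1545 0.047 ] medz 0.0468
  px [334. 299.] 374 rect [ 607.1 -106.8] [78.6  3.2] 1.1 mean [ 0.607  -0.1068  0.0451] medz 0.0451
0.05 0.062
  px [134.   8.] 1286 rect [434.  158.9] [63.  12.5] 0.6 mean [0.4342 0.1582 0.0541] medz 0.0542
  px [347.  68.] 3094 rect [607.7 113.3] [50.3 50.8] 90.0 mean [0.6072 0.1138 0.0541] medz 0.0542
  px [177. 168.] 2473 rect [457.8  28.8] [50.5 50.7] 33.4 mean [0.4582 0.0295 0.054 ] medz 0.0541
  px [336. 305.] 663 rect [ 608.1 -109.4] [ 6.9 81. ] 89.9 mean [ 0.6078 -0.1084  0.0555] medz 0.0564
bench z -0.000674385475855882
160 (297, np.float64(0.5686), n
[... 317 characters left out ...]
), np.float64(0.0148))
220 (296, np.float64(0.5685), np.float64(0.0127)) (300, np.float64(0.5727), np.float64(0.0135)) (367, np.float64(0.6436), np.float64(0.0124)) (372, np.float64(0.6481), np.float64(0.0151))
250 (295, np.float64(0.5679), np.float64(0.0128)) (300, np.float64(0.5733), np.float64(0.0137)) (365, np.float64(0.644), np.float64(0.0115)) (370, np.float64(0.6489), np.float64(0.0132))
scene
  px [213. 207.] 369 rect [431.7 204.3] [108.5  65.3] 89.6 mean [0.4303 0.2009 0.0533] medz 0.0551
  px [248. 228.] 219 rect [453.9  26.4] [48.8 52.8] 3.9 mean [0.4505 0.0195 0.0503] medz 0.0534
  px [300. 269.] 689 rect [ 445.8 -247.3] [109.  64.] 80.5 mean [ 0.4436 -0.2487  0.0535] medz 0.0554
```

```bash
python3 -m creep '{"translation":[[-30,9,0],[-62,20,-20],[-92,29,-50],[-92,29,-80],[-92,29,-80]],"yaw":[-0.05,-0.1,-0.145,-0.145,-0.145],"gripper":[0,0,0,0,0]}' 30
python3 - <<'E'
from h import *
o,c=grab("wrist"); W=cloud(c,o); z=W[...,2]; print(o["ee_pos"],o["eef_rot"],o["force"])
cv2.imwrite("pics/w1.png",c["pixels"][...,::-1])
comps(W,(z>.05)&(z<.062)); comps(W,(z>.004)&(z<.013))
E
```

```text
time_s: 0.57
ee_pos: [0.4547, 0.0294, 0.1399]
eef_rot: [-3.134, 0.001, 1.426]
force: [0.2, -0.4, 0.1]
grip_width: 0.0939
[0.45466031 0.02938858 0.13994065] [-3.13385459e+00  8.67361297e-04  1.42643456e+00] [ 0.21636686 -0.43773385  0.07724471]
  px [210.  22.] 4511 rect [433.6 167.4] [62.3 29.3] 0.4 mean [0.4317 0.1653 0.0542] medz 0.0542
  px [501.  67.] 5676 rect [606.9 113.6] [50.8 51.1] 89.4 mean [0.6059 0.1142 0.0539] medz 0.0541
  px [283. 227.] 3847 rect [457.1  28.9] [50.9 50.8] 40.2 mean [0.4573 0.0301 0.0539] medz 0.0541
  px [416. 141.] 1247 rect [568.1  53.4] [232.2   2.6] 90.0 mean [0.5677 0.0659 0.0088] medz 0.0087
  px [459.  71.] 7075 rect [606.1 114.4] [105.9  66.3] 89.9 mean [0.6003 0.1152 0.0091] medz 0.0092
  px [520.  13.] 194 rect [643.9 149.5] [ 2.7 18. ] 0.3 mean [0.6438 0.1495 0.0088] medz 0.0088
  px [513. 211.] 1507 rect [643.9  -8.5] [192.6   3.3] 89.8 mean [0.6436 0.     0.0086] medz 0.0087
  px [282. 195.] 4689 rect [457.   28.3] [104.7  62.3] 81.7 mean [0.4588 0.0414 0.0093] medz 0.0093
  px [465. 332.] 154 rect [ 605.7 -106.7] [ 2.5 24.5] 89.6 mean [ 0.6046 -0.1069  0.0085] medz 0.0084
```

c confirmed at (0.457, 0.029), turned -0.145 rad. I'll descend and close.

```bash
python3 -m creep '{"translation":[[2,-1,-33],[2,-1,-66],[2,-1,-98],[2,-1,-98],[2,-1,-98]],"yaw":[0,0,0,0,0],"gripper":[0,0,0,0,150]}' 30 && python3 -m creep '{"translation":[[0,0,0],[0,0,0],[0,0,0],[0,0,0],[0,0,0]],"yaw":[0,0,0,0,0],"gripper":[255,255,255,255,255]}' 30
```

```text
time_s: 1.03
ee_pos: [0.4596, 0.0279, 0.0457]
eef_rot: [-3.136, 0.001, 1.426]
force: [1.1, -0.2, 1.3]
grip_width: 0.09
time_s: 1.45
ee_pos: [0.46, 0.0279, 0.0464]
eef_rot: [-3.137, 0.0, 1.426]
force: [0.1, -0.1, 0.7]
grip_width: 0.0571
```

```bash
python3 -m creep '{"translation":[[0,0,0],[0,0,0],[0,0,0],[0,0,0],[0,0,5]],"yaw":[0,0,0,0,0],"gripper":[255,255,255,255,255]}' 30 && python3 -m creep '{"translation":[[0,0,20],[0,0,55],[0,0,80],[0,0,80],[0,0,80]],"yaw":[0,0,0,0,0],"gripper":[255,255,255,255,255]}' 30
```

```text
time_s: 1.87
ee_pos: [0.4595, 0.0279, 0.051]
eef_rot: [-3.136, 0.001, 1.426]
force: [-0.4, -0.5, -2.0]
grip_width: 0.0503
time_s: 2.28
ee_pos: [0.4599, 0.0279, 0.1318]
eef_rot: [-3.138, 0.0, 1.426]
force: [-0.3, 0.9, -2.9]
grip_width: 0.0505
```

```bash
python3 -m creep '{"translation":[[33,-18,0],[66,-36,0],[100,-54,0],[132,-72,0],[148,-79,0]],"yaw":[0.04,0.08,0.12,0.145,0.145],"gripper":[255,255,255,255,255]}' 30
python3 - <<'E'
from h import *
o,c=grab("wrist"); o,c=grab("wrist"); W=cloud(c,o); z=W[...,2]; print(o["ee_pos"],o["eef_rot"],o["force"])
cv2.imwrite("pics/w2.png",c["pixels"][...,::-1])
for lo,hi in((.004,.018),(.05,.062),(.088,.102),(.132,.15)): print(lo);comps(W,(z>lo)&(z<hi))
E
```

```text
time_s: 2.7
ee_pos: [0.6096, -0.0532, 0.1294]
eef_rot: [-3.136, 0.0, 1.572]
force: [-0.9, 0.2, -2.1]
grip_width: 0.0496
[ 0.61054016 -0.05354395  0.12918376] [-3.13615371e+00  3.93878064e-04  1.57002059e+00] [ 1.54554617 -1.30093633 -2.32918778]
0.004
  px [224.  80.] 1644 rect [570.8  43.6] [110.3   6.3] 90.0 mean [0.5713 0.0463 0.0132] medz 0.0139
  px [275.  32.] 4641 rect [607.7  80. ] [37.1 62.1] 89.7 mean [0.6077 0.0785 0.0093] medz 0.0093
  px [330.  80.] 1611 rect [646.6  43.2] [  6.4 110.3] 0.0 mean [0.6461 0.0462 0.0132] medz 0.0139
  px [497.  47.] 2093 rect [762.8  68.9] [60.  17.2] 89.6 mean [0.7609 0.0681 0.0117] medz 0.012
  px [461. 179.] 1871 rect [751.8 -29.3] [112.2  16.4] 84.5 mean [ 0.7502 -0.0253  0.0085] medz 0.0071
  px [447. 291.] 895 rect [ 749.6 -123.4] [57.2 21.9] 62.1 mean [ 0.7516 -0.1204  0.0095] medz 0.0087
  px [535. 339.] 435 rect [ 829.8 -165.5] [50.3  8.6] 82.1 mean [ 0.8311 -0.1634  0.0135] medz 0.0139
0.05
  px [489. 197.] 1030 rect [747.2 -25.1] [111.1  30.5] 73.7 mean [ 0.7456 -0.0283  0.0577] medz 0.0574
  px [552. 204.] 690 rect [792.6 -29.2] [50.5  8.5] 88.4 mean [ 0.7912 -0.0332  0.0523] medz 0.0524
  px [538. 263.] 423 rect [786.7 -72.3] [25.4 13.3] 9.2 mean [ 0.7881 -0.0742  0.0552] medz 0.0534
  px [509. 318.] 1550 rect [ 773.4 -125.7] [53.8 60.1] 76.0 mean [ 0.7747 -0.116   0.0573] medz 0.0591
0.088
  px [529. 221.] 4337 rect [752.3 -35.5] [ 34.6 113.9] 11.8 mean [ 0.7517 -0.035   0.0898] medz 0.0898
  px [277. 199.] 7209 rect [609.6 -27.3] [52.5 62.4] 89.8 mean [ 0.6097 -0.0199  0.092 ] medz 0.0917
  px [235. 325.] 297 rect [ 582.9 -100.6] [12.5 24.1] 43.4 mean [ 0.5837 -0.0996  0.0918] medz 0.0918
  px [320. 325.] 298 rect [ 635.9 -100.4] [23.8 11.7] 45.9 mean [ 0.6354 -0.0996  0.0916] medz 0.0916
0.132
  px [277. 287.] 10008 rect [611.  -48.2] [58.8 56.8] 41.9 mean [ 0.6099 -0.0501  0.1371] medz 0.1366
```

View pics/w2.png

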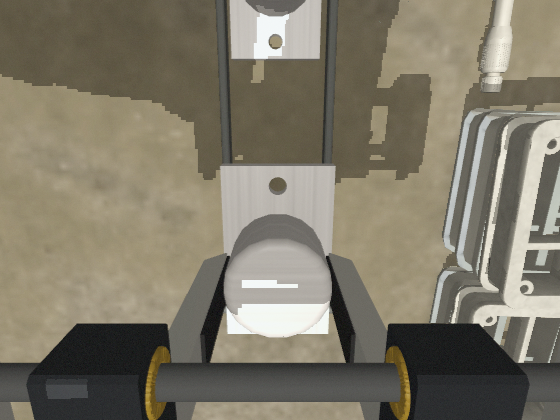

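c hangs aligned over the free end, flange edge at (277,165), rails at columns 224 and 330. Its centre is at about (0.610, -0.053), so I'll shift by (-1, +3) mm and lower.

```bash
python3 -m creep '{"translation":[[-1,3,0],[-1,3,-15],[-1,3,-15],[-1,3,-15],[-1,3,-15]],"yaw":[0,0,0,0,0],"gripper":[255,255,255,255,255]}' 30
python3 - <<'E'
from h import *
o,c=grab("wrist"); W=cloud(c,o); z=W[...,2]; print(o["ee_pos"],o["eef_rot"],o["force"])
f=o["ee_pos"][2]-.0464+.01
m=(abs(z-f)<.004)&(W[...,0]<.7); comps(W,m); print(np.nanpercentile(W[m][:,1],[1,99]))
comps(W,(z>.012)&(z<.018)&(W[...,0]<.7))
E
```

```text
time_s: 3.22
ee_pos: [0.6073, -0.0489, 0.1143]
eef_rot: [-3.135, -0.0, 1.57]
force: [0.5, -0.7, -1.0]
grip_width: 0.0504
[ 0.60731956 -0.04893648  0.11426924] [-3.13472044e+00 -1.63051711e-05  1.57046251e+00] [ 0.49870009 -0.71659388 -0.9843006 ]
  px [277. 198.] 6974 rect [606.4 -22.8] [62.3 52.8] 0.0 mean [ 0.6063 -0.015   0.0769] medz 0.0768
  px [235. 325.] 296 rect [579.8 -95.4] [11.9 24.3] 42.8 mean [ 0.5804 -0.095   0.077 ] medz 0.077
  px [320. 325.] 298 rect [633.1 -95.9] [24.3 12.5] 47.0 mean [ 0.6322 -0.0949  0.0766] medz 0.0767
[-0.09964676  0.00328036]
  px [225.  79.] 1467 rect [570.7  47.1] [102.4   6.2] 90.0 mean [0.5708 0.0502 0.014 ] medz 0.0141
  px [338. 103.] 1809 rect [646.5  12.6] [171.2   6.4] 90.0 mean [0.6467 0.0341 0.0141] medz 0.0141
```

```bash
python3 -m creep '{"translation":[[2,-2,-10],[2,-2,-30],[2,-2,-50],[2,-2,-60],[2,-2,-60]],"yaw":[0,0,0,0,0],"gripper":[255,255,255,255,255]}' 30 && python3 -m creep '{"translation":[[0,0,-2],[0,0,-4],[0,0,-6],[0,0,-7],[0,0,-7]],"yaw":[0,0,0,0,0],"gripper":[255,255,255,255,255]}' 30
```

```text
time_s: 3.68
ee_pos: [0.6084, -0.051, 0.0521]
eef_rot: [-3.132, -0.0, 1.57]
force: [0.4, -0.1, -2.2]
grip_width: 0.0508
time_s: 4.1
ee_pos: [0.6089, -0.051, 0.0468]
eef_rot: [-3.133, -0.0, 1.57]
force: [-6.4, -0.0, 8.6]
grip_width: 0.0509
```

```bash
python3 -m creep '{"translation":[[0,0,0],[0,0,0],[0,0,0],[0,0,0],[0,0,0]],"yaw":[0,0,0,0,0],"gripper":[0,0,0,0,0]}' 30 && python3 -m creep '{"translation":[[0,0,20],[0,0,55],[0,0,90],[0,0,130],[0,0,140]],"yaw":[0,0,0,0,0],"gripper":[0,0,0,0,0]}' 30
python3 - <<'E'
from h import *
o,c=grab("wrist"); W=cloud(c,o); z=W[...,2]; print(o["ee_pos"],o["eef_rot"],o["force"])
X=W[...,0]
for lo,hi in((.005,.012),(.012,.018),(.05,.062)):print(lo);comps(W,(z>lo)&(z<hi)&(X<.68)&(X>.39))
E
```

```text
time_s: 4.52
ee_pos: [0.6089, -0.051, 0.0468]
eef_rot: [-3.133, -0.0, 1.57]
force: [-0.3, 0.3, 0.7]
grip_width: 0.0804
time_s: 4.93
ee_pos: [0.6106, -0.0512, 0.1934]
eef_rot: [-3.141, 0.001, 1.57]
force: [-0.1, 0.5, 0.9]
grip_width: 0.0938
[ 0.61058086 -0.05124927  0.19336164] [-3.14143688e+00  9.60071043e-04  1.57031298e+00] [-0.13114773  0.48663444  0.94634968]
0.005
  px [275.  46.] 3170 rect [607.7  89.1] [54.7 62.1] 89.9 mean [0.6078 0.0814 0.0093] medz 0.0092
  px [276. 184.] 3611 rect [607.9 -51. ] [104.3  62.1] 89.9 mean [ 0.608  -0.0406  0.0093] medz 0.0093
  px [278. 250.] 204 rect [ 609.1 -105.7] [70.6 11.1] 6.2 mean [ 0.6107 -0.1065  0.0085] medz 0.0085
  px [283. 410.] 804 rect [ 616.7 -308.7] [127.3  13.5] 3.8 mean [ 0.6161 -0.3051  0.0092] medz 0.0095
0.012
  px [276. 128.] 3542 rect [608.6   3.8] [223.   82.1] 90.0 mean [0.6087 0.0092 0.0141] medz 0.0141
  px [288. 415.] 429 rect [ 617.3 -308.8] [125.3   9.7] 3.5 mean [ 0.6211 -0.3088  0.013 ] medz 0.0128
0.05
  px [274.  11.] 1362 rect [607.4  96.8] [17.7 48.3] 89.4 mean [0.6078 0.0981 0.0537] medz 0.0539
  px [275. 206.] 2741 rect [607.8 -50.5] [50.9 50.7] 61.5 mean [ 0.6079 -0.0494  0.0539] medz 0.054
  px [276. 272.] 840 rect [ 608.5 -109.5] [ 6.9 81.6] 89.9 mean [ 0.6086 -0.1087  0.0557] medz 0.0564
  px [136. 412.] 318 rect [ 464.4 -261.9] [26.8 23.5] 81.3 mean [ 0.467  -0.2638  0.0539] medz 0.0541
```

c stands at (0.608, -0.051) and a at (0.608, 0.114), both aligned. The middle target is therefore about (0.608, 0.0315). Next I'll fetch the isolated crown-down housing near (0.446, -0.247).

```bash
python3 -m creep '{"translation":[[-25,-30,0],[-50,-60,0],[-75,-90,0],[-100,-120,0],[-125,-150,0]],"yaw":[-0.04,-0.08,-0.12,-0.166,-0.166],"gripper":[0,0,0,0,0]}' 40
python3 - <<'E'
from h import *
o,c=grab("wrist"); o,c=grab("wrist"); W=cloud(c,o); z=W[...,2]; print(o["ee_pos"],o["eef_rot"])
cv2.imwrite("pics/w3.png",c["pixels"][...,::-1])
m=(z>.05)&(z<.062)&(W[...,0]<.55); comps(W,m)
E
```

```text
time_s: 5.4
ee_pos: [0.484, -0.2021, 0.1917]
eef_rot: [-3.14, 0.001, 1.402]
force: [1.2, 0.6, -0.1]
grip_width: 0.0936
[ 0.48082464 -0.20634225  0.191713  ] [-3.13943180e+00  1.87044855e-03  1.40098097e+00]
  px [248. 256.] 6095 rect [ 446.8 -247.5] [104.9  62.1] 81.1 mean [ 0.4475 -0.2443  0.0542] medz 0.0542
  px [261. 408.] 608 rect [ 427.9 -409.2] [22.5 49. ] 80.6 mean [ 0.4284 -0.4071  0.0542] medz 0.0542
```

View pics/w3.png

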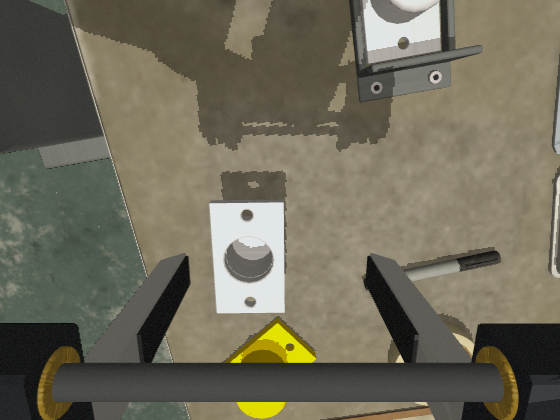

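The crown-down housing is at (248,257), square to the jaws and clear of the yellow one and the marker.

```bash
python3 -m creep '{"translation":[[-20,-24,-10],[-34,-41,-35],[-34,-41,-70],[-34,-41,-90],[-34,-41,-90]],"yaw":[0.015,0.015,0.015,0.015,0.015],"gripper":[0,0,0,0,0]}' 40
python3 - <<'E'
from h import *
o,c=grab("wrist"); o,c=grab("wrist"); W=cloud(c,o); z=W[...,2]; print(o["ee_pos"],o["eef_rot"])
m=(z>.05)&(z<.062)&(W[...,0]<.55); comps(W,m)
E
```

```text
time_s: 5.92
ee_pos: [0.4469, -0.2441, 0.0974]
eef_rot: [-3.133, -0.002, 1.415]
force: [-0.1, -0.3, -0.3]
grip_width: 0.0941
[ 0.44810044 -0.24456923  0.10004062] [-3.13621853e+00 -5.14716734e-04  1.41515704e+00]
  px [278. 246.] 13013 rect [ 446.9 -247.7] [105.   62.4] 81.0 mean [ 0.4476 -0.2433  0.0542] medz 0.0542
```

```bash
python3 -m creep '{"translation":[[-1,-3,-25],[-1,-3,-52],[-1,-3,-52],[-1,-3,-52],[-1,-3,-52]],"yaw":[0,0,0,0,0],"gripper":[0,0,0,100,255]}' 40 && python3 -m creep '{"translation":[[0,0,0],[0,0,0],[0,0,0],[0,0,0],[0,0,0]],"yaw":[0,0,0,0,0],"gripper":[255,255,255,255,255]}' 40 && python3 -m creep '{"translation":[[0,0,0],[0,0,0],[0,0,0],[0,0,3],[0,0,6]],"yaw":[0,0,0,0,0],"gripper":[255,255,255,255,255]}' 40 && python3 -m creep '{"translation":[[0,0,20],[0,0,55],[0,0,80],[0,0,85],[0,0,85]],"yaw":[0,0,0,0,0],"gripper":[255,255,255,255,255]}' 40
```

```text
time_s: 6.43
ee_pos: [0.449, -0.2483, 0.0519]
eef_rot: [-3.141, 0.002, 1.416]
force: [-0.8, 0.1, 1.0]
grip_width: 0.0839
time_s: 6.85
ee_pos: [0.4494, -0.2486, 0.0528]
eef_rot: [3.141, 0.002, 1.416]
force: [-1.2, 2.0, 8.6]
grip_width: 0.0614
time_s: 7.27
ee_pos: [0.4492, -0.2484, 0.0588]
eef_rot: [3.141, 0.002, 1.416]
force: [-0.0, -0.3, -2.8]
grip_width: 0.0618
time_s: 7.68
ee_pos: [0.4497, -0.2488, 0.1452]
eef_rot: [3.139, 0.003, 1.416]
force: [0.6, 0.3, -3.1]
grip_width: 0.0613
```

```bash
python3 -m creep '{"translation":[[18,32,5],[36,64,5],[54,96,5],[72,128,5],[90,160,5]],"yaw":[0.04,0.08,0.12,0.155,0.155],"gripper":[255,255,255,255,255]}' 40 && python3 -m creep '{"translation":[[16,29,0],[32,58,0],[48,87,0],[64,114,0],[68,118,0]],"yaw":[0,0,0,0,0],"gripper":[255,255,255,255,255]}' 40
python3 - <<'E'
from h import *
o,c=grab("wrist"); o,c=grab("wrist"); W=cloud(c,o); z=W[...,2]; print(o["ee_pos"],o["eef_rot"],o["force"])
cv2.imwrite("pics/w4.png",c["pixels"][...,::-1])
f=o["ee_pos"][2]+.0022;print(f)
X=W[...,0]; m=(abs(z-f)<.006)&(X<.7); comps(W,m)
for lo,hi in((.005,.012),(.012,.018),(.05,.062)):print(lo);comps(W,(z>lo)&(z<hi)&(X<.68)&(X>.5))
E
```

```text
time_s: 8.1
ee_pos: [0.5396, -0.087, 0.1481]
eef_rot: [3.141, 0.002, 1.573]
force: [2.1, -0.9, -2.9]
grip_width: 0.0614
time_s: 8.52
ee_pos: [0.6081, 0.0351, 0.1455]
eef_rot: [-3.139, 0.002, 1.576]
force: [-0.4, 0.0, -1.7]
grip_width: 0.0615
[0.60792462 0.03380062 0.14549361] [-3.13890545e+00  2.15997240e-03  1.57597071e+00] [-5.20484221e-01 -3.92003811e-04 -2.36443919e+00]
0.14769361432795777
  px [277. 264.] 19650 rect [607.3  37.7] [85.3 98.7] 0.4 mean [0.6071 0.0447 0.1468] medz 0.1468
0.005
  px [280.  97.] 6239 rect [609.2 116. ] [ 70.7 103.5] 0.4 mean [0.6083 0.1219 0.0092] medz 0.0092
0.012
  px [236.  94.] 1274 rect [600.2 116.2] [102.8  65.5] 89.6 mean [0.5747 0.1245 0.0142] medz 0.0141
  px [330. 100.] 1143 rect [646.5 116.8] [ 14.7 102.8] 5.3 mean [0.6463 0.1201 0.0141] medz 0.0141
0.05
  px [281.  15.] 1706 rect [608.6 170.1] [ 6.7 81.6] 90.0 mean [0.6084 0.1695 0.0563] medz 0.0568
  px [279. 109.] 4824 rect [607.6 113.7] [50.6 50.6] 0.3 mean [0.6077 0.1144 0.054 ] medz 0.0541
```

View pics/w4.png

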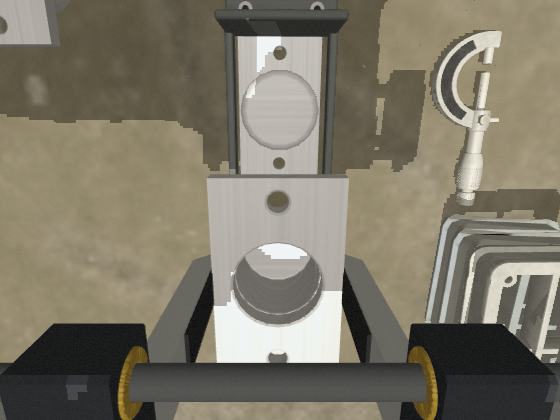

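The housing hangs level over the middle: flange edge at row 175, holes at (278,201) and (278,357). It sits about 3.5 mm too far toward a, so I'll correct, lower partway and recheck.

```bash
python3 -m creep '{"translation":[[1,-3,0],[1,-3,-10],[1,-3,-25],[1,-3,-25],[1,-3,-25]],"yaw":[-0.005,-0.005,-0.005,-0.005,-0.005],"gripper":[255,255,255,255,255]}' 40
python3 - <<'E'
from h import *
o,c=grab("wrist"); o,c=grab("wrist"); W=cloud(c,o); z=W[...,2]; print(o["ee_pos"],o["eef_rot"],o["force"])
f=o["ee_pos"][2]+.0015;X=W[...,0]; m=(abs(z-f)<.004)&(abs(X-.6085)<.03)
cols=[np.nanmax(W[:,u,1][m[:,u]]) for u in range(230,330,10)]; print("top edge",np.round(cols,4))
row=[(lambda r:(r.min(),r.max()))(X[v][(abs(z[v]-f)<.004)]) for v in (185,210,230)]; print("x edges",np.round(row,4))
g=cv2.cvtColor(c["pixels"],cv2.COLOR_RGB2GRAY)
hl=((z<f-.006)|np.isnan(z)); n,l,s,ce=cv2.connectedComponentsWithStats(hl.astype(np.uint8))
T=c["tool_from_camera"];from scipy.spatial.transform import Rotation as Ro
R=Ro.from_euler('xyz',o["eef_rot"]).as_matrix(); org=R@T[:3,3]+o["ee_pos"]
for i in range(1,n):
    if 80<s[i,4]<20000 and abs(ce[i][0]-278)<30:
        d=R@T[:3,:3]@np.array([(ce[i][0]-c["cx"])/c["fx"],(ce[i][1]-c["cy"])/c["fy"],1]); print(ce[i].round(),s[i,4],(org+d*(f-org[2])/d[2]).round(4))
comps(W,(z>.05)&(z<.062)&(X<.68)&(X>.5))
E
```

```text
time_s: 9.03
ee_pos: [0.6075, 0.0282, 0.1196]
eef_rot: [-3.136, 0.003, 1.569]
force: [-0.3, -1.3, -2.2]
grip_width: 0.0614
[0.60798177 0.02841553 0.12058913] [-3.13815775e+00  2.49491091e-03  1.56900377e+00] [-0.61953143  0.65927094 -2.01750166]
top edge [0.0814 0.0816 0.0811 0.0813 0.0813 0.0815 0.0813 0.0815 0.0814 0.0815]
x edges [[0.5767 0.6382]
 [0.5764 0.638 ]
 [0.5767 0.638 ]]
[277. 200.] 309 [0.6073 0.0713 0.1221]
[277. 281.] 5146 [0.6073 0.0321 0.1221]
[277. 354.] 132 [ 0.6071 -0.009   0.1221]
[278. 411.] 3654 [ 0.6071 -0.0441  0.1221]
  px [278. 100.] 6030 rect [607.6 113.9] [50.  51.4] 89.5 mean [0.6077 0.1144 0.054 ] medz 0.0541
  px [280. 408.] 1353 rect [ 608.5 -109. ] [ 7.5 81.7] 89.9 mean [ 0.6085 -0.1079  0.055 ] medz 0.0559
```

```bash
python3 -m creep '{"translation":[[1,1.5,-10],[1,1.5,-30],[1,1.5,-50],[1,1.5,-53],[1,1.5,-53]],"yaw":[0,0,0,0,0],"gripper":[255,255,255,255,255]}' 40
python3 - <<'E'
from h import *
o,c=grab("wrist"); o,c=grab("wrist"); W=cloud(c,o); z=W[...,2]; print(o["ee_pos"],o["eef_rot"],o["force"])
cv2.imwrite("pics/w5.png",c["pixels"][...,::-1])
f=o["ee_pos"][2]+.0015;X=W[...,0]; m=(abs(z-f)<.004)&(abs(X-.6085)<.03)
print("top edge",np.round([np.nanmax(W[:,u,1][m[:,u]]) for u in range(250,310,10)],4))
print("a crown", rect(W,(z>.0505)&(z<.0575)&(X<.64)&(X>.575)&(W[...,1]>.0855)&(W[...,1]<.145)))
E
```

```text
time_s: 9.55
ee_pos: [0.6087, 0.03, 0.0671]
eef_rot: [-3.137, 0.003, 1.569]
force: [0.2, 0.2, -2.2]
grip_width: 0.0614
[0.60940671 0.03005063 0.06838214] [-3.13909816e+00  2.52765512e-03  1.56918020e+00] [-0.4519639   0.91383369 -1.93132611]
top edge [0.0829 0.0831 0.0829 0.083  0.0829 0.0828]
a crown (array([607.7, 113.8]), array([50.8, 50.6]), 0.0)
```

View pics/w5.png

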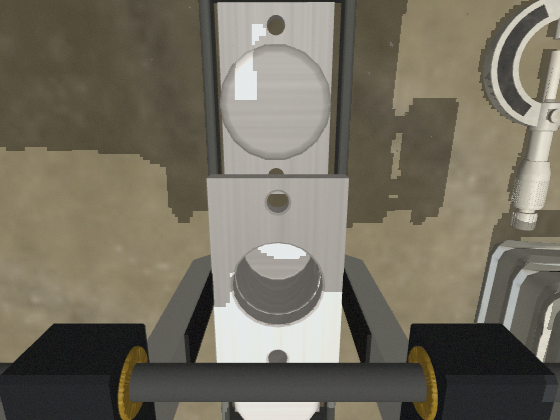

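The gap to a's crown (row 160 to the flange edge at row 175) is about 4.6 mm, which is centred. I'll lower slowly.

```bash
python3 -m creep '{"translation":[[-0.5,0,-2],[-0.5,0,-5],[-0.5,0,-8],[-0.5,0,-10],[-0.5,0,-10]],"yaw":[0,0,0,0,0],"gripper":[255,255,255,255,255]}' 40 && python3 -m creep '{"translation":[[0,0,-1.5],[0,0,-3],[0,0,-4.5],[0,0,-6],[0,0,-6]],"yaw":[0,0,0,0,0],"gripper":[255,255,255,255,255]}' 40
```

```text
time_s: 10.07
ee_pos: [0.6091, 0.03, 0.0587]
eef_rot: [-3.14, 0.003, 1.569]
force: [-0.4, 0.4, -2.4]
grip_width: 0.0613
time_s: 10.48
ee_pos: [0.6091, 0.03, 0.0529]
eef_rot: [-3.14, 0.003, 1.569]
force: [-1.7, -0.7, 1.3]
grip_width: 0.0611
```

Touching the bench at the grasp height, with low forces. I'll press slightly, release and retreat.

```bash
python3 -m creep '{"translation":[[0,0,-1],[0,0,-1],[0,0,-1],[0,0,-1],[0,0,-1]],"yaw":[0,0,0,0,0],"gripper":[255,255,0,0,0]}' 40 && python3 -m creep '{"translation":[[0,0,0],[0,0,0],[0,0,0],[0,0,0],[0,0,0]],"yaw":[0,0,0,0,0],"gripper":[0,0,0,0,0]}' 40 && python3 -m creep '{"translation":[[0,0,20],[0,0,55],[0,0,95],[0,-35,135],[0,-60,160]],"yaw":[0,0,0,0,0],"gripper":[0,0,0,0,0]}' 40
python3 - <<'E'
from h import *
o,c=grab("wrist"); o,c=grab("wrist"); W=cloud(c,o); z=W[...,2]; print(o["ee_pos"],o["force"])
cv2.imwrite("pics/w6.png",c["pixels"][...,::-1]);X=W[...,0]
for lo,hi in((.005,.012),(.05,.062)):print(lo);comps(W,(z>lo)&(z<hi)&(X<.68)&(X>.39))
o,c=grab("scene");W=cloud(c);z=W[...,2];X=W[...,0];Y=W[...,1]
print("scene"); comps(W,(z>.035)&(z<.062)&(X>.38)&(X<.53)&(abs(Y)<.3),60)
E
```

```text
time_s: 10.9
ee_pos: [0.6093, 0.03, 0.052]
eef_rot: [-3.14, 0.003, 1.569]
force: [-0.8, 0.5, 0.6]
grip_width: 0.0779
time_s: 11.32
ee_pos: [0.6093, 0.03, 0.0519]
eef_rot: [-3.14, 0.003, 1.569]
force: [0.5, -0.6, 0.4]
grip_width: 0.0941
time_s: 11.73
ee_pos: [0.6093, -0.026, 0.2106]
eef_rot: [3.141, 0.003, 1.572]
force: [0.6, -0.3, -0.5]
grip_width: 0.0943
[ 0.61085935 -0.0314466   0.21673685] [ 0.38528659 -4.16428248  5.62298293]
0.005
  px [273.  43.] 1092 rect [607.8 114.2] [54.  62.2] 89.7 mean [0.6084 0.1057 0.0093] medz 0.0093
  px [274. 127.] 1000 rect [608.7  30.5] [40.8 41.2] 89.8 mean [0.6086 0.0307 0.006 ] medz 0.0058
  px [274. 233.] 1231 rect [607.9 -67.3] [62.  71.8] 0.1 mean [ 0.6079 -0.0781  0.0093] medz 0.0093
  px [277. 258.] 180 rect [ 609.2 -106.6] [69.8  7.1] 5.4 mean [ 0.6113 -0.1067  0.0082] medz 0.0082
  px [282. 407.] 676 rect [ 616.4 -308.5] [127.4  13.5] 4.1 mean [ 0.6163 -0.3051  0.0093] medz 0.0097
0.05
  px [272.  27.] 3169 rect [607.6 109.2] [42.5 51.1] 89.9 mean [0.6078 0.1111 0.054 ] medz 0.0541
  px [274. 126.] 6885 rect [608.5  30.5] [103.8  62.2] 90.0 mean [0.6085 0.0334 0.0543] medz 0.0543
  px [274. 220.] 2292 rect [607.8 -50.4] [50.9 50.4] 48.6 mean [ 0.6079 -0.0493  0.0539] medz 0.0541
  px [275. 279.] 691 rect [ 608.8 -109.3] [ 6.7 81.4] 89.4 mean [ 0.6091 -0.1085  0.0557] medz 0.0564
scene
  px [213. 207.] 369 rect [431.8 205.3] [ 65.8 112.8] 1.5 mean [0.4302 0.2006 0.0534] medz 0.0551
```

View pics/w6.png

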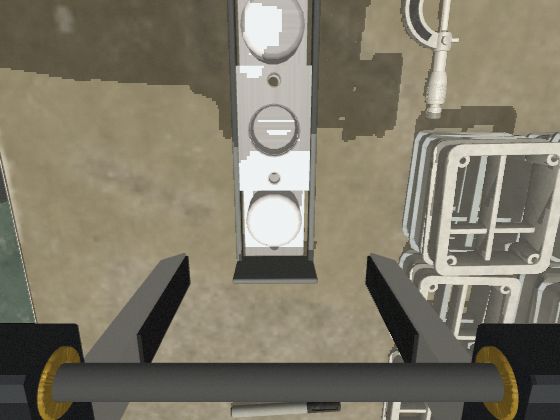

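The row is flat and aligned, with crowns at (272,27) and (274,220) and the middle flange at (274,126). I'll settle and hand in.

```bash
python3 -m creep '{"translation":[[0,0,0],[0,0,0],[0,0,0],[0,0,0],[0,0,0]],"yaw":[0,0,0,0,0],"gripper":[0,0,0,0,0]}' && python3 -c "
from station import ctrl
print(ctrl.hand_in())"
```

```text
time_s: 12.3
ee_pos: [0.6098, -0.0274, 0.2098]
eef_rot: [3.14, 0.003, 1.568]
force: [0.3, 0.1, -0.4]
grip_width: 0.094
the job is handed in; nothing more can be done
None
```

I packed the row up-down-up and handed the job in after about 12 s of robot time. The hand-in gave no verdict.

housing_a was already in the cradle, crown up. I put housing_c (crown up) at the free end, then lowered the isolated crown-down housing between them.

| Housing | Offset from cradle middle, along the row | Offset from centre line |
|---|---|---|
| housing_a (crown up) | about +83 mm | within 1 mm |
| middle, crown down | about 0 mm | within 1 mm |
| housing_c (crown up) | about -81 mm | within 1 mm |

- **Fit:** The outer two stand about 164 mm apart. All three tops read 54 mm, so they stand flat, and all are in line with the cradle to within about half a degree.
- **Spare:** The other crown-down housing reads the same position as at the start, to about 1 mm. I could not tell housing_b from housing_d, but the task accepts either one in the middle.
- **Bystanders:** I kept the arm well clear of the caliper, the micrometer and the marker. I did not measure the caliper or micrometer again at the end. The marker read the same before and after the second placement.
- **Forces:** The readings at the end of each move stayed under about 11 N.

No check failed or disagreed beyond the 1–2 mm calibration noise.

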